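# Key the clamp lock of a welding fixture

## Task

Take the steel T-key out of its rest, put it upright into the keyhole of the clamp lock on the welding fixture, and turn it gently back and forth with a light push until you feel it drop fully home, its collar flush on the lock's face. Then turn it clockwise (seen from above) to its stop, in line with the two raised marks, and let go, leaving the key standing there. Never force the key, and leave the other things on the bench where they are.

Things in the scene. Friction and masses are not known exactly. Their poses are not given: they have to be found in the camera images.
- key_bar (a point): steel T-key, 84 mm tall, 0.16 kg, standing upright in its rest. This point is the centre of its cross-bar, where it is gripped: 64 mm long along the key's x, 12 mm thick along y, 20 mm tall, 74 mm above the key's lower end; the key's z points up. Half a turn gives the same key
- key_collar (a point): the key's axis at the underside of its round collar (33 mm diameter, 4 mm thick), 45 mm below the bar's centre; same axes. A 12 mm round stem joins the bar and the collar
- key: the T-key as a whole, origin at the centre of its lower end. The lower end is a flat bit, 24 mm along x, 6 mm along y, 8 mm tall; a thin 6.4 mm stem joins it to the collar, whose underside is 29 mm above the origin
- key_rest: black block 70 x 70 mm, 40 mm tall, fixed, origin under its centre; the key hangs upright by its collar in a 28 x 10 mm slot along the block's x, 36 mm deep; the key lifts straight out
- fixture: fixed steel base plate 220 x 180 x 15 mm (x, y, z) of a welding fixture, origin under its centre. It carries the clamp lock (aluminium block 58 x 58 mm, flat face 55 mm over the table) and, 80 to 150 mm from the keyhole on its +x side, a workpiece on blocks up to 63 mm over the table. The lock is damaged if key and lock press on each other with more than 40 N
- keyhole (a point): centre of the keyhole at the lock's face, axes as the fixture's. A slot 27 mm along x by 8.6 mm along y with a 2 mm chamfer, through the 6 mm thick face, over a round chamber (radius 13.3 mm) in which the bit can turn. With the key home its collar lies on the face
- barrel_top (a point): point 18 mm straight under the keyhole: top of a turning barrel, the chamber's floor; axes as the fixture's, not the barrel's. The bit standing on it holds the collar 11 mm above the face. A slot 8 mm wide across the barrel takes the bit within about 0.08 rad; it starts out of sight in the black bore, up to 0.7 rad to either side of the keyhole's direction. Friction 0.06 N m: a push over 10 N may drag it
- locked_mark: two small raised marks on the lock's face, on either side of the keyhole; their line (x of this body) is the direction of the key's bar when locked, 1.25 rad clockwise (from above) of the keyhole's direction; a hard stop lies 0.03 rad beyond
- spacer: loose steel block 30 x 22 x 20 mm on the fixture plate (bystander)
- wire_brush: wire brush 200 mm long, lying beyond the key rest (bystander)
- hammer: hammer 270 mm long, lying (bystander)
- wrench: spanner 190 mm long, lying (bystander)
- spray_can: grey can, 60 mm diameter, 130 mm tall (bystander)
- pipe_offcut: short piece of steel pipe standing on end, 56 mm diameter, 45 mm tall (bystander)
- angle_offcut: piece of steel angle 100 mm long, 40 mm high (bystander)
Things that resemble listed ones, but are neither listed nor needed, are in the scene too. Leave any purple or yellow look-alike of the key alone.

How it is judged:
By the outcome, as a careful person would: the job done as asked, in the order asked, and still so for the second after the job is handed in, with the robot touching nothing.
It also fails if it takes over 72 s, if anything falls off the work surface, if the arm or the gripper's body presses on something with over 40 N, if the wrist force passes 120 N, or if a joint passes its speed limit or range.

## Robot

A 6-joint arm with a two-finger parallel gripper is mounted at the origin on the work surface. World frame = base frame: x ahead of the robot, y to its left, z up, the work surface at z = 0. Lengths are in m, angles in rad, forces in N, time in s.
With the tool pointing down it reaches from about 0.325 to 0.85 m from the base axis. Payload 4.4 kg.
Tool frame: the origin (TCP) lies midway between the tips of the shut fingers; the grasp point (between the pads) lies 19 mm behind it; z points along the fingers, y is the line along which they close (so a half turn about z gives the same grasp; the last joint's range is limited). The gripper opens to 94 mm and grips with 3 to 60 N. Pads are 16 mm wide; open, the fingers measure 119 mm over their backs; the gripper's body (75 mm by 177 mm) begins 78 mm behind the grasp point.
Start: joints at [-0.15, 0.207, 1.542, -0, 1.393, -0.15], TCP at [0.575, -0, 0.205] pointing down, gripper open.
Joint ranges: [-2.73, 2.73], [-0.86, 2.22], [0.23, 2.46], [-1.11, 4.25], [0.08, 2.63], [-2.82, 2.82]. Speed limits (rad/s): [2.79, 2.79, 3.14, 3.14, 3.14, 3.14].

## Interface

Orientations are given as a unit quaternion [x, y, z, w].
In Python, from station import manip gives the robot as it stands.
- The arm moves only by the shell command python3 -m handwheel 'ROWS' [OPENING] [FORCE]. ROWS is JSON, one flat list of numbers, 6 for each row, row after row: the shift along the tool's x, y, z as a fraction of full scale, then the turn, a rotation vector about the tool's x, y, z as a fraction of full scale. A call has 1 to 8 rows; each row shifts and turns the commanded pose from where the row before left it, along the tool's axes as they then stand; what a row does not reach is not made up. Full scale, the value 1, is 0.75 m for a shift and 30 degrees for a turn. A row lasts 1/10 s, in which the tool goes at most 50 mm and 8.59 degrees, less where a joint would pass 70% of its speed; a pose out of reach is approached as far as the arm can. A call with a number of a shift or a turn outside -1 to 1 is refused whole. A call with a gripper value outside its range is refused whole. OPENING is the closure, from 0 (fully open) to 1 (shut), set as the call begins (- or left out, the last holds). The fingers move at their own pace and stop on an object; FORCE is the grip in N (left out, the last holds). Time passes only in rows, so rows that do not move let the fingers close. It gives the time, the measured TCP pose, the force, the opening and the grip force at its end, in the units of the state.
- manip.observe(): the state, without advancing time (a new reading comes with each control period).
- manip.grab_frame(name): name is "scene" or "side" or "wrist"; returns a dict with "img" (420x560x3 uint8, blue, green, red), "mtx" (3x3 intrinsics, pixels), "rvec" (rotation vector, rad) and "tvec" (3), from world to camera coordinates, as OpenCV has them. Camera axes: x right, y down, z forward; pixel columns grow to the right and rows downward; lengths in m; the calibration is good to about 2 mm. A picture is of the moment at which its call begins. There is no depth.
- manip.sign_off(): hands the job in; it is judged then, once.
The state is a dict: "time_s": time; "q": joint angles; "qd": joint speeds; "joint_torque": joint torques, N m; "tool_pos": TCP position; "eef_rot": TCP orientation; "contact_force": force on the tool from outside, world axes, zero at the start; "wrist_torque": the same for the moment, N m; "finger_gap": opening from 0.0 (shut) to 1.0 (fully open); "grip_force": force on a finger pad.
Only numpy, scipy, OpenCV 4.12 (cv2) and the standard library are available. Lean on these libraries where they do the work, as an engineer would, in place of code of your own. Each camera call takes 0.05 s, during which the arm holds its last target. There are 200 camera calls.

## Working session

There is one attempt and no reset: what is moved stays moved. The work goes in short steps, Python scripts to look and compute and a shell command to move; the robot and the scene stay as the last step left them, time stands still between calls to the robot, and variables do not carry over. Pictures are saved under pics/ and viewed, at most 10 in all, crops included, and the job is handed in when it is done.

```bash
mkdir -p pics; cat > h.py <<'E'
import numpy as np, cv2
from station import manip
from scipy.spatial.transform import Rotation as R
def grab(n,f):
    d=manip.grab_frame(n); cv2.imwrite(f,d["img"]); np.savez(f[:-4]+".npz",**{k:np.array(v) for k,v in d.items()}); return d
def load(f): return dict(np.load(f[:-4]+".npz"))
def ray(d,px,z):
    Rm=cv2.Rodrigues(np.array(d["rvec"],float))[0]; t=np.array(d["tvec"],float).ravel()
    u=cv2.undistortPoints(np.array([[px]],float),np.array(d["mtx"],float),None).ravel()
    c=-Rm.T@t; v=Rm.T@np.array([u[0],u[1],1.]); return c+v*(z-c[2])/v[2]
def proj(d,p):
    return cv2.projectPoints(np.array(p,float).reshape(-1,1,3),np.array(d["rvec"],float),np.array(d["tvec"],float),np.array(d["mtx"],float),None)[0].reshape(-1,2)
E
python3 - <<'E'
from h import *
a=grab("scene","pics/s0.png");b=grab("side","pics/d0.png");c=grab("wrist","pics/w0.png")
print(manip.observe())
for d in(a,b,c):
    Rm=cv2.Rodrigues(np.array(d["rvec"],float))[0];print(-Rm.T@np.array(d["tvec"]).ravel(),Rm[2])
E
```

```text
{'time_s': 0.15, 'q': array([-1.50546229e-01,  2.07256837e-01,  1.54257080e+00, -2.64689998e-05,
        1.39351259e+00, -1.50513485e-01]), 'qd': array([ 0.00216883, -0.00062651, -0.00441466,  0.00078908, -0.00158811,
       -0.00140069]), 'joint_torque': array([ 1.45590316e-04, -3.71313965e+01, -2.81812102e+01,  6.98270788e-02,
        3.27237044e-02, -1.05386437e-04]), 'tool_pos': array([5.74392094e-01, 4.53109464e-05, 2.04565137e-01]), 'eef_rot': array([ 7.07116429e-01,  7.07096593e-01, -5.28706737e-04, -6.95806685e-04]), 'contact_force': array([-0.2787095 ,  0.31416426,  0.68015971]), 'wrist_torque': array([-0.01730714,  0.01790453, -0.02957607]), 'grip_force': 0.0, 'finger_gap': 1.0003756023794137}
[ 1.15934508 -0.49074696  0.65286497] [-0.62250499  0.47190287 -0.62433582]
[0.41598931 0.75016995 0.78287399] [ 0.15642305 -0.7528648  -0.63931715]
[0.57460435 0.06796817 0.38395664] [-0.00105422 -0.23879892 -0.97106847]
```

View pics/s0.png

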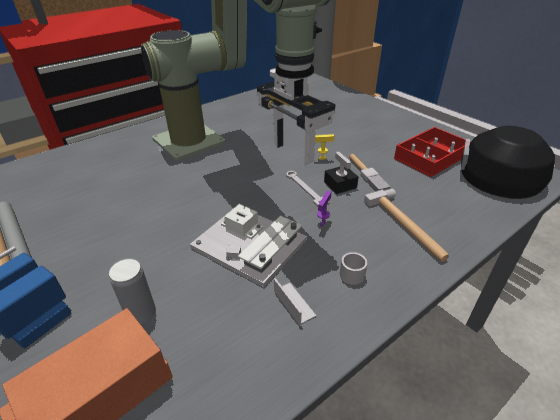

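View pics/d0.png

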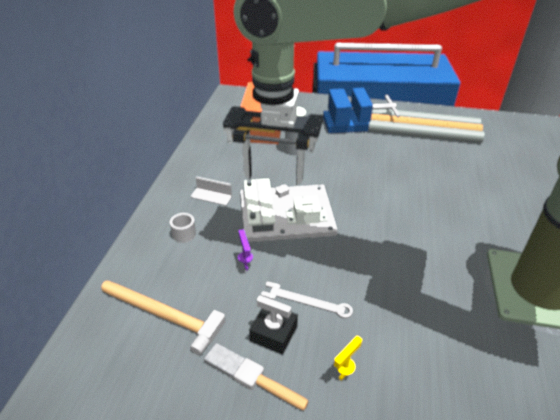

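Candidates for the key: steel T on the black rest (scene 342,165; side 273,308), purple look-alike (scene 324,208; side 245,248) and yellow look-alike (scene 324,145; side 347,355). I choose the steel one, in the black rest. The fixture's lock is at scene (240,220), side (307,205). Next is a close crop.

```bash
python3 - <<'E'
from h import *
s=cv2.imread("pics/s0.png");d=cv2.imread("pics/d0.png");w=cv2.imread("pics/w0.png")
def c(i,x,y,W,H,k): return cv2.resize(i[y:y+H,x:x+W],(W*k,H*k),interpolation=cv2.INTER_CUBIC)
m=np.vstack([np.hstack([c(s,318,145,50,50,6),c(d,243,283,64,50,6)[:, :384]]),np.hstack([c(s,215,195,50,50,6),c(d,286,178,64,50,6)])])
cv2.imwrite("pics/m0.png",m);print(m.shape)
E
```

```text
(600, 684, 3)
```

View pics/m0.png

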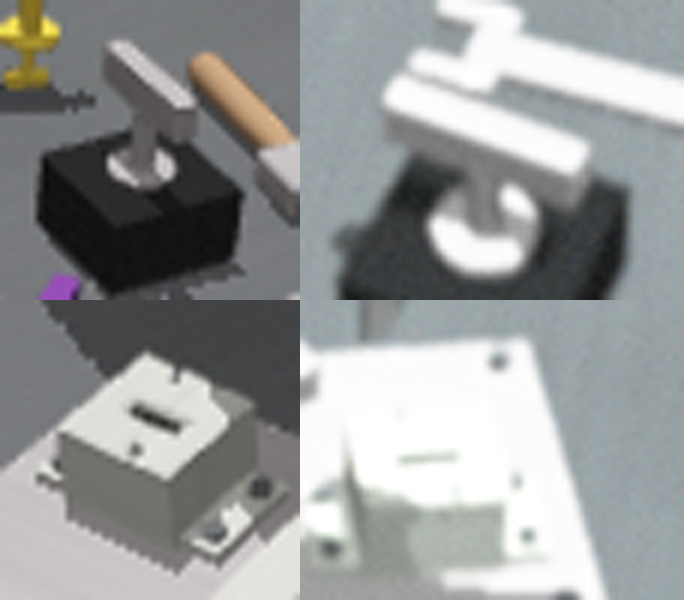

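View pics/w0.png

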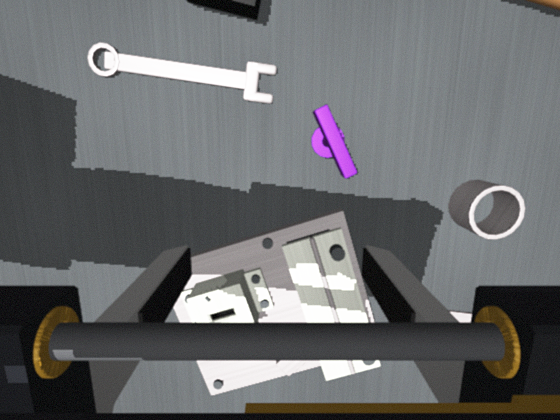

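Crop: the steel T-key hangs in the black rest, its bar top centred near scene (343,157), side (274,304). The wrist image shows the keyhole near (222,314). Now positions.

```bash
python3 - <<'E'
from h import *
s=load("pics/s0.png");d=load("pics/d0.png");w=load("pics/w0.png")
def f(p,o): return (np.array(p)+.5)/6-.5+np.array(o)
for n,D,pts in(("s",s,[f(p,(318,145)) for p in((110,42),(124,40),(195,101),(180,109))]),("d",d,[f((p[0]-300,p[1]),(243,283)) for p in((385,97),(402,76),(590,150),(575,173))])):
    P=np.array([ray(D,p,.095)[:2] for p in pts]);v=(P[2]+P[3]-P[0]-P[1])/2
    print(n,P.mean(0),np.linalg.norm(v),np.degrees(np.arctan2(v[1],v[0]))%180)
# keyhole: dark blob on face in wrist
def slot(D,x0,y0,x1,y1,th,z):
    g=cv2.cvtColor(D["img"],cv2.COLOR_BGR2GRAY)[y0:y1,x0:x1]
    n,l,st,c=cv2.connectedComponentsWithStats((g<th).astype('uint8'))
    for i in range(1,n):
        if st[i,4]<8: continue
        q=np.argwhere(l==i)[:,::-1]+[x0,y0]
        P=np.array([ray(D,p,z)[:2] for p in q]);r=cv2.minAreaRect((P*1000).astype('f4'))
        u,S,vt=np.linalg.svd(P-P.mean(0),full_matrices=False)
        print(st[i],q.mean(0),P.mean(0),np.array(r[0])/1000,r[1],np.degrees(np.arctan2(vt[0,1],vt[0,0]))%180)
for nm,D,b in(("wrist",w,(205,302,240,325)),("scene",s,(234,208,248,220))):
    print(nm);slot(D,*b,90,.055)
# fixture plate corners in wrist
for p in((342,213),(379,372),(217,394),): print(ray(w,p,.015))
print(manip.observe()["tool_pos"])
E
```

```text
s [0.52800807 0.22018122] 0.06344795687330405 165.4007415052553
d [0.52732498 0.22089359] 0.06352102410173316 165.49023939595256
wrist
[  6   7  24  11 121] [222.17355372 313.97520661] [ 0.51757211 -0.11742794] [ 0.51765283 -0.11728981] (24.213193893432617, 6.108038425445557) 17.00916385226455
[ 0 21 35  2 70] [222.  323.5] [ 0.5169944  -0.12855454] [ 0.51698663 -0.12855455] (35.98944091796875, 1.1771494150161743) 0.117779879527696
scene
[ 3  5  8  4 11] [240.54545455 214.45454545] [ 0.51901044 -0.11931841] [ 0.5189472  -0.11921885] (21.677284240722656, 3.7783682346343994) 18.578932836067715
[ 0.64597057 -0.01777311  0.015     ]
[ 0.70079696 -0.21853703  0.015     ]
[ 0.50015217 -0.25086752  0.015     ]
[5.74392094e-01 4.53109464e-05 2.04565137e-01]
```

```bash
python3 -m handwheel '[0.058,-0.0125,0,0,0,0, 0.058,-0.0125,0,0,0,0, 0.058,-0.0125,0,0,0,0, 0.058,-0.0125,0,0,0,0, 0.058,-0.0125,0,0,0,0, 0,0,0,0,0,0.28, 0,0,0,0,0,0.28, 0,0,0,0,0,0.28]' 0 40
python3 -m handwheel '[0,0,0,0,0,0.28, 0,0,0,0,0,0.28, 0,0,0,0,0,0.28, 0,0,0,0,0,0.28, 0,0,0,0,0,0.28, 0,0,0,0,0,0.28, 0,0,0,0,0,0.28, 0,0,0,0,0,0.28]'
cat >> h.py <<'E'
def tcp():
    o=manip.observe(); Rm=R.from_quat(o["eef_rot"]).as_matrix(); return o,np.array(o["tool_pos"]),Rm
def go(p,barang,z):
    """fractions needed to put TCP at p (xy), z, with bar angle (deg) = tool y - 90 mod 180"""
    o,t,Rm=tcp(); ya=np.degrees(np.arctan2(Rm[1,1],Rm[0,1]))
    e=(barang+90-ya+90)%180-90
    D=np.array([p[0],p[1],z])-t
    print("t",round(o["time_s"],2),"tcp",t.round(4),"bar",round((ya-90+90)%180-90,2),"tilt",Rm[:,2].round(4),"q6",round(o["q"][5],2))
    print("shift tool frac",(Rm.T@D/.75).round(4),"turn frac",round(-e/30,4))
E
python3 - <<'E'
from h import *
go((.5277,.2205),-14.5,.066)
grab("wrist","pics/w1.png")
E
```

```text
time_s: 0.95
tool_pos: [0.5275, 0.2181, 0.2049]
eef_rot: [0.846, 0.534, -0.001, -0.0]
contact_force: [-0.1, -0.5, 0.4]
finger_gap: 1.001
grip_force: 0.0
time_s: 1.75
tool_pos: [0.5278, 0.2174, 0.205]
eef_rot: [1.0, -0.024, -0.0, 0.0]
contact_force: [-0.1, -0.0, -0.8]
finger_gap: 0.999
grip_force: 0.0
t 1.75 tcp [0.5278 0.2174 0.205 ] bar -2.75 tilt [-1.e-03 -2.e-04 -1.e+00] q6 1.86
shift tool frac [-1.000e-04 -4.200e-03  1.853e-01] turn frac 0.3918
```

View pics/w1.png

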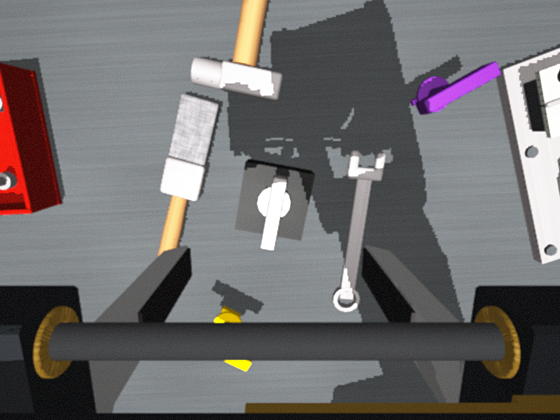

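The wrist view shows the steel key bar from (281,180) to (268,248) on the black rest, the yellow key at (230,335), and the spanner at (355,230), clear of the rest.

```bash
python3 - <<'E'
from h import *
w=load("pics/w1.png")
g=w["img"][170:255,225:320].max(2)
m=((w["img"].min(2)>180)).astype('uint8'); 
for p in((281,180),(268,248)): print(ray(w,p,.095))
for p in((275,180),(287,180),(262,248),(274,249)): print(ray(w,p,.095))
print("collar",ray(w,(273.5,203),.044),"yellow",ray(w,(228,318),.04),ray(w,(238,362),.09))
c=np.array([ray(w,p,.04)[:2] for p in((248,161),(314,172),(303,240),(236,230))]);print("rest",c.mean(0),c)
E
```

```text
[0.55760451 0.21083567 0.095     ]
[0.49822322 0.22486171 0.095     ]
[0.55783965 0.21585553 0.095     ]
[0.55736937 0.20581581 0.095     ]
[0.49846997 0.23013003 0.095     ]
[0.49705128 0.21963819 0.095     ]
collar [0.52793879 0.21897229 0.044     ] yellow [0.40038677 0.27543644 0.04      ] [0.38099134 0.26043672 0.09      ]
rest [0.52849368 0.2172199 ] [[0.57037981 0.24204948]
 [0.5565427  0.17741588]
 [0.48650421 0.19030815]
 [0.50054801 0.25910607]]
```

```bash
python3 -m handwheel '[0,-0.002,0,0,0,0.19, 0,0,0,0,0,0.19, 0,0,0.04,0,0,0, 0,0,0.04,0,0,0, 0,0,0.04,0,0,0, 0,0,0.03,0,0,0, 0,0,0.02,0,0,0, 0,0,0.0125,0,0,0]' 0 40
python3 - <<'E'
from h import *
go((.528,.219),-14,.066)
E
```

```text
time_s: 2.6
tool_pos: [0.5273, 0.2188, 0.067]
eef_rot: [0.993, -0.12, -0.001, 0.0]
contact_force: [0.2, 0.5, -0.1]
finger_gap: 0.998
grip_force: 0.0
t 2.6 tcp [0.5273 0.2188 0.067 ] bar -13.73 tilt [-2.1e-03 -5.0e-04 -1.0e+00] q6 2.05
shift tool frac [ 0.0008 -0.0005  0.0013] turn frac 0.0091
```

```bash
python3 -m handwheel '[0.0008,-0.0005,0.0013,0,0,0.009, 0,0,0,0,0,0, 0,0,0,0,0,0, 0,0,0,0,0,0, 0,0,0,0,0,0, 0,0,0,0,0,0, 0,0,0,0,0,0, 0,0,0,0,0,0]' 1 40
python3 -c "
from h import *
print(manip.observe()['wrist_torque'])"
```

```text
time_s: 3.4
tool_pos: [0.5288, 0.2192, 0.0676]
eef_rot: [0.992, -0.122, 0.0, -0.0]
contact_force: [0.2, 0.3, -0.2]
finger_gap: 0.35
grip_force: 0.0
[ 0.08774442  0.07521829 -0.02207462]
```

Still closing.

```bash
python3 -m handwheel '[0,0,0,0,0,0, 0,0,0,0,0,0, 0,0,0,0,0,0, 0,0,0,0,0,0, 0,0,0,0,0,0, 0,0,0,0,0,0]' 1 40
python3 -c "
from h import *
print(manip.observe()['wrist_torque']);go((.528,.219),-14,.066)"
```

```text
time_s: 4.0
tool_pos: [0.5288, 0.2192, 0.0675]
eef_rot: [0.992, -0.122, -0.0, 0.0]
contact_force: [1.3, 0.2, -0.5]
finger_gap: 0.12
grip_force: 40.0
[ 0.10813802  0.0406325  -0.00988644]
t 4.0 tcp [0.5288 0.2192 0.0675] bar -14.07 tilt [-1.e-04  0.e+00 -1.e+00] q6 2.06
shift tool frac [-0.001   0.0005  0.002 ] turn frac -0.0023
```

```bash
python3 -m handwheel '[0,0,-0.01,0,0,0, 0,0,-0.02,0,0,0, 0,0,-0.03,0,0,0, 0,0,-0.04,0,0,0, 0,0,-0.04,0,0,0, 0,0,-0.03,0,0,0, 0,0,0,0,0,0]'
python3 -m handwheel '[0.0119,0.0549,0,0,0,0, 0.0119,0.0549,0,0,0,0, 0.0119,0.0549,0,0,0,0, 0.0119,0.0549,0,0,0,0, 0.0119,0.0549,0,0,0,0, 0.0119,0.0549,0,0,0,0, 0.0119,0.0549,0,0,0,0, 0.0119,0.0549,0,0,0,0]'
python3 -m handwheel '[0,0,0,0,0,-0.26, 0,0,0,0,0,-0.26, 0,0,0,0,0,-0.26, 0,0,0,0,0,-0.26, 0,0,0,0,0,0]'
python3 - <<'E'
from h import *
go((.5176,-.1174),17,.20)
d=grab("wrist","pics/w2.png")
o,t,Rm=tcp()
print(proj(d,[t+[0,0,-.0565],t+[0,0,-.0275],[.5176,-.1174,.055]]),o["wrist_torque"])
E
```

```text
time_s: 4.7
tool_pos: [0.5322, 0.22, 0.201]
eef_rot: [0.992, -0.122, 0.005, -0.002]
contact_force: [0.3, -0.1, -1.9]
finger_gap: 0.124
grip_force: 40.0
time_s: 5.5
tool_pos: [0.5169, -0.119, 0.1941]
eef_rot: [0.992, -0.122, -0.001, -0.0]
contact_force: [1.1, -0.5, -2.3]
finger_gap: 0.124
grip_force: 40.0
time_s: 6.0
tool_pos: [0.5172, -0.1175, 0.194]
eef_rot: [0.989, 0.149, -0.001, -0.001]
contact_force: [-1.2, -0.7, -1.6]
finger_gap: 0.12
grip_force: 40.0
t 6.0 tcp [ 0.5172 -0.1175  0.194 ] bar 17.1 tilt [-1.9e-03  8.0e-04 -1.0e+00] q6 0.89
shift tool frac [ 0.0005  0.0001 -0.008 ] turn frac 0.0034
[[274.72421454 231.83033161]
 [274.45886634 244.82448172]
 [275.27928071 206.81518472]] [ 0.02754455  0.07593553 -0.00073321]
```

View pics/w2.png

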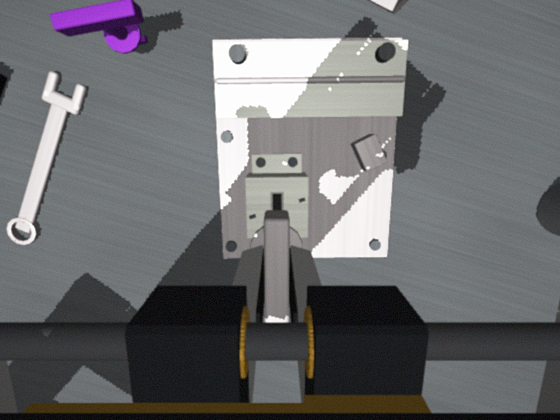

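The wrist view shows the key held square (bar along column 277), with the keyhole (277,203) half hidden behind it and the marks at (252,214) and (305,202). I back off along the bar to see the hole fully.

```bash
python3 -m handwheel '[-0.04,0,0.02,0,0,0, -0.03,0,0.02,0,0,0, 0,0,0,0,0,0, 0,0,0,0,0,0]'
python3 - <<'E'
from h import *
go((.5176,-.1174),17,.20)
d=grab("wrist","pics/w3.png")
g=grab("side","pics/d3.png")["img"]; h=grab("scene","pics/s3.png")["img"]
o,t,Rm=tcp()
def c(i,x,y,W,H,k): return cv2.resize(i[y:y+H,x:x+W],(W*k,H*k),interpolation=cv2.INTER_CUBIC)
p=proj(d,[[.5176,-.1174,.055]])[0].astype(int);print(p)
m=np.hstack([c(d["img"],p[0]-50,p[1]-50,100,100,5),c(h,200,150,60,100,5)]);cv2.imwrite("pics/m3.png",m)
E
```

```text
time_s: 6.45
tool_pos: [0.4679, -0.1331, 0.165]
eef_rot: [0.989, 0.148, 0.0, -0.0]
contact_force: [-0.1, 0.9, -1.1]
finger_gap: 0.126
grip_force: 40.0
t 6.45 tcp [ 0.4679 -0.1331  0.165 ] bar 17.0 tilt [ 3.e-04  3.e-04 -1.e+00] q6 0.82
shift tool frac [ 0.0695 -0.0006 -0.0466] turn frac -0.0
[274 153]
```

View pics/m3.png

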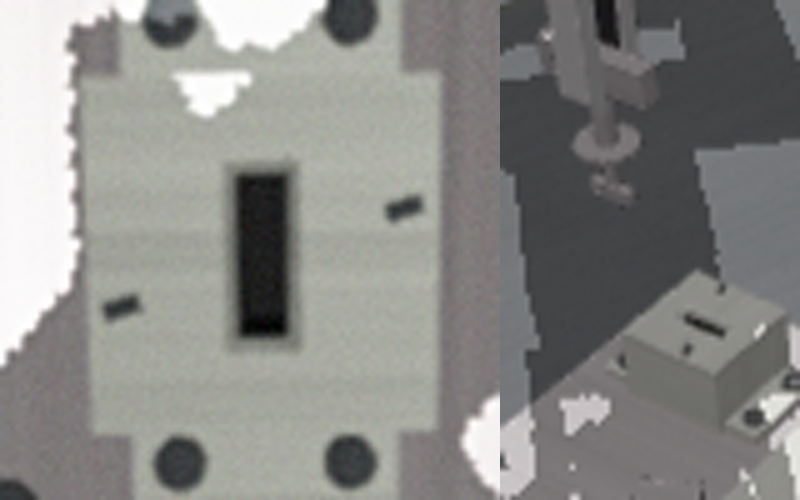

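The crop shows the slot with its chamfer centred at crop (264,257). The marks at (405,208) and (122,307) have their midpoint at the same spot.

```bash
python3 - <<'E'
from h import *
d=load("pics/w3.png")
f=lambda x,y:(np.array((x,y))+.5)/5-.5+np.array([224,103])
P=lambda x,y,z=.055:ray(d,f(x,y),z)[:2]
a=lambda v:np.degrees(np.arctan2(v[1],v[0]))
print("hole",P(264,257.3),"ends",P(263,165)-P(265,350),a(P(263,165)-P(265,350)),np.linalg.norm(P(263,165)-P(265,350)))
print("marks",(P(405,208)+P(122,307))/2,a(P(405,208)-P(122,307)))
print("block sides",a(P(83,72)-P(93,434)),a(P(440,72)-P(437,434)))
c=(P(264,257.3));go(c,17,.135)
E
```

```text
hole [ 0.51728764 -0.11917644] ends [0.02859907 0.00912426] 17.69479065803993 0.03001931489848064
marks [ 0.51713471 -0.11897315] -53.91421380591494
block sides 17.28696557281651 17.958621160457632
t 6.6 tcp [ 0.4695 -0.1334  0.1662] bar 17.11 tilt [ 0.0025 -0.001  -1.    ] q6 0.82
shift tool frac [0.0664 0.0005 0.0418] turn frac 0.0038
```

```bash
python3 -m handwheel '[0.033,0.0003,0.012,0,0,-0.01, 0.033,0.0003,0.012,0,0,-0.01, 0,0,0.012,0,0,0, 0,0,0,0,0,0, 0,0,0,0,0,0]'
python3 - <<'E'
from h import *
go((.5173,-.119),17.6,.125)
o,t,Rm=tcp()
def c(i,x,y,W,H,k): return cv2.resize(i[y:y+H,x:x+W],(W*k,H*k),interpolation=cv2.INTER_CUBIC)
ms=[]
for n in("scene","side"):
    d=grab(n,"pics/%s4.png"%n)
    p=proj(d,[[.5173,-.119,.075]])[0].astype(int)
    print(n,p-[30,40], "bit",proj(d,[t-[0,0,.0565],t-[0,0,.0275]]).round(1).tolist(),"hole",proj(d,[[.5173,-.119,.055]]).round(1).tolist())
    ms.append(c(d["img"],p[0]-30,p[1]-40,60,80,6))
cv2.imwrite("pics/m4.png",np.hstack(ms))
E
```

```text
time_s: 7.1
tool_pos: [0.5148, -0.1188, 0.1379]
eef_rot: [0.988, 0.154, -0.001, -0.0]
contact_force: [0.7, -0.2, -1.4]
finger_gap: 0.123
grip_force: 40.0
t 7.1 tcp [ 0.5148 -0.1188  0.1379] bar 17.73 tilt [-1.1e-03  1.0e-04 -1.0e+00] q6 0.87
shift tool frac [0.0031 0.0013 0.0172] turn frac 0.0044
scene [209 167] bit [[238.9, 205.0], [238.0, 195.4]] hole [[240.3, 214.1]]
side [277 156] bit [[308.4, 194.5], [308.9, 184.8]] hole [[306.8, 202.9]]
```

View pics/m4.png

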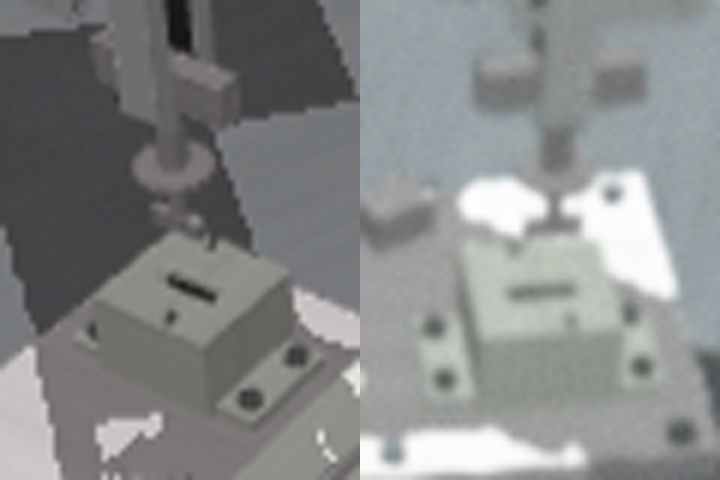

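The key bit sits over the hole within about 1 mm in both views (side bit x 308.5 as predicted; scene bit 238.2 against 238.9). I centre and go down gently.

```bash
python3 -m handwheel '[0.0035,0.0006,0.01,0,0,0.003, 0,0,0.01,0,0,0, 0,0,0.007,0,0,0, 0,0,0,0,0,0, 0,0,0,0,0,0]'
python3 - <<'E'
from h import *
go((.5175,-.1186),17.6,.0935)
E
```

```text
time_s: 7.7
tool_pos: [0.5176, -0.1184, 0.1174]
eef_rot: [0.988, 0.153, -0.0, -0.0]
contact_force: [0.1, -0.2, -1.6]
finger_gap: 0.123
grip_force: 40.0
t 7.7 tcp [ 0.5176 -0.1184  0.1174] bar 17.64 tilt [-8.e-04  2.e-04 -1.e+00] q6 0.88
shift tool frac [-0.0002  0.0002  0.0319] turn frac 0.0012
```

```bash
python3 -m handwheel '[0,0,0.003,0,0,0, 0,0,0.003,0,0,0, 0,0,0.002,0,0,0, 0,0,0.002,0,0,0, 0,0,0,0,0,0]'
```

```text
time_s: 8.2
tool_pos: [0.5177, -0.1184, 0.1101]
eef_rot: [0.988, 0.153, -0.0, -0.0]
contact_force: [0.1, -0.2, -1.6]
finger_gap: 0.125
grip_force: 40.0
```

```bash
python3 -m handwheel '[0,0,0.002,0,0,0, 0,0,0.002,0,0,0, 0,0,0.002,0,0,0, 0,0,0,0,0,0]'
python3 -c "
from h import *
go((.5175,-.1186),17.6,.0935)
print(manip.observe()['wrist_torque'])"
```

```text
time_s: 8.6
tool_pos: [0.5177, -0.1184, 0.1055]
eef_rot: [0.988, 0.153, -0.0, -0.0]
contact_force: [-0.9, -0.0, -1.1]
finger_gap: 0.128
grip_force: 40.0
t 8.6 tcp [ 0.5177 -0.1184  0.1055] bar 17.64 tilt [-6.e-04  2.e-04 -1.e+00] q6 0.88
shift tool frac [-0.0003  0.0002  0.0161] turn frac 0.0014
[0.09124795 0.10450978 0.02755826]
```

```bash
python3 -m handwheel '[0,0,0.003,0,0,0, 0,0,0.003,0,0,0, 0,0,0.003,0,0,0, 0,0,0.003,0,0,0, 0,0,0,0,0,0]'
```

```text
time_s: 9.1
tool_pos: [0.5175, -0.1184, 0.0963]
eef_rot: [0.988, 0.153, -0.0, -0.0]
contact_force: [-0.8, 0.6, -0.7]
finger_gap: 0.126
grip_force: 40.0
```

```bash
python3 -m handwheel '[0,0,0.001,0,0,0, 0,0,0.001,0,0,0, 0,0,0.001,0,0,0, 0,0,0,0,0,0]'
python3 -c "
from h import *
go((.5175,-.1186),17.6,.0935)
print(manip.observe()['wrist_torque'])"
```

```text
time_s: 9.5
tool_pos: [0.5178, -0.1184, 0.0945]
eef_rot: [0.988, 0.153, -0.0, -0.0]
contact_force: [-1.0, -0.4, -2.0]
finger_gap: 0.12
grip_force: 40.0
t 9.5 tcp [ 0.5178 -0.1184  0.0945] bar 17.64 tilt [-2.e-04  1.e-04 -1.e+00] q6 0.88
shift tool frac [-0.0005  0.0001  0.0013] turn frac 0.0014
[ 0.03812992  0.0642845  -0.01062042]
```

```bash
python3 -m handwheel '[0,0,0.0007,0,0,0, 0,0,0.0007,0,0,0, 0,0,0,0,0,0]'
```

```text
time_s: 9.8
tool_pos: [0.5178, -0.1185, 0.0935]
eef_rot: [0.988, 0.153, -0.0, -0.0]
contact_force: [0.1, -0.6, -1.2]
finger_gap: 0.126
grip_force: 40.0
```

```bash
python3 -m handwheel '[0,0,0.0007,0,0,0, 0,0,0,0,0,0]'
```

```text
time_s: 10.0
tool_pos: [0.518, -0.1185, 0.0931]
eef_rot: [0.988, 0.153, 0.0, 0.0]
contact_force: [-0.3, 0.0, -0.4]
finger_gap: 0.125
grip_force: 40.0
```

```bash
python3 -m handwheel '[0,0,0.0007,0,0,0, 0,0,0,0,0,0]'
```

```text
time_s: 10.2
tool_pos: [0.5181, -0.1186, 0.0928]
eef_rot: [0.988, 0.153, 0.0, 0.0]
contact_force: [-1.1, 0.2, 1.2]
finger_gap: 0.126
grip_force: 40.0
```

```bash
python3 -m handwheel '[0,0,0.0007,0,0,0, 0,0,0,0,0,0]'
```

```text
time_s: 10.4
tool_pos: [0.5177, -0.1182, 0.0916]
eef_rot: [0.988, 0.153, -0.0, -0.0]
contact_force: [-0.7, 0.3, -1.1]
finger_gap: 0.123
grip_force: 40.0
```

```bash
python3 -m handwheel '[0,0,0.0007,0,0,0, 0,0,0,0,0,0]'
```

```text
time_s: 10.6
tool_pos: [0.5177, -0.1183, 0.0911]
eef_rot: [0.988, 0.153, -0.0, -0.0]
contact_force: [0.4, 0.2, -1.5]
finger_gap: 0.123
grip_force: 40.0
```

```bash
python3 -m handwheel '[0,0,0.0007,0,0,0, 0,0,0,0,0,0]'
```

```text
time_s: 10.8
tool_pos: [0.5177, -0.1183, 0.0907]
eef_rot: [0.988, 0.153, -0.0, -0.0]
contact_force: [-0.3, 1.0, -1.8]
finger_gap: 0.122
grip_force: 40.0
```

```bash
python3 -m handwheel '[0,0,0.0007,0,0,0, 0,0,0,0,0,0]'
```

```text
time_s: 11.0
tool_pos: [0.5178, -0.1183, 0.0903]
eef_rot: [0.988, 0.153, -0.0, -0.0]
contact_force: [-0.4, 1.4, -1.3]
finger_gap: 0.125
grip_force: 40.0
```

```bash
python3 -m handwheel '[0,0,0.001,0,0,0, 0,0,0,0,0,0]'
```

```text
time_s: 11.2
tool_pos: [0.5178, -0.1183, 0.0895]
eef_rot: [0.988, 0.153, -0.0, -0.0]
contact_force: [-0.4, 1.7, -0.5]
finger_gap: 0.125
grip_force: 40.0
```

```bash
python3 -m handwheel '[0,0,0.001,0,0,0, 0,0,0,0,0,0]'; python3 - <<'E'
from h import *
o,t,Rm=tcp();ms=[]
def c(i,x,y,W,H,k): return cv2.resize(i[y:y+H,x:x+W],(W*k,H*k),interpolation=cv2.INTER_CUBIC)
for n in("scene","side"):
    d=grab(n,"pics/%s5.png"%n)
    p=proj(d,[[.5173,-.119,.065]])[0].astype(int)
    print(n,p-[30,40], "collar",proj(d,[t-[0,0,.0275]]).round(1).tolist(),"hole",proj(d,[[.5173,-.119,.055]]).round(1).tolist())
    ms.append(c(d["img"],p[0]-30,p[1]-40,60,80,6))
cv2.imwrite("pics/m5.png",np.hstack(ms));go((.5175,-.1186),17.6,.0935)
E
```

```text
time_s: 11.4
tool_pos: [0.5178, -0.1183, 0.0888]
eef_rot: [0.988, 0.153, -0.0, -0.0]
contact_force: [-0.4, 2.1, -1.3]
finger_gap: 0.126
grip_force: 40.0
scene [209 170] collar [[240.4, 212.1]] hole [[240.3, 214.1]]
side [277 159] collar [[306.7, 201.0]] hole [[306.8, 202.9]]
t 11.5 tcp [ 0.5179 -0.1184  0.0888] bar 17.64 tilt [-1.e-04  2.e-04 -1.e+00] q6 0.88
shift tool frac [-0.0006  0.0002 -0.0062] turn frac 0.0013
```

View pics/m5.png

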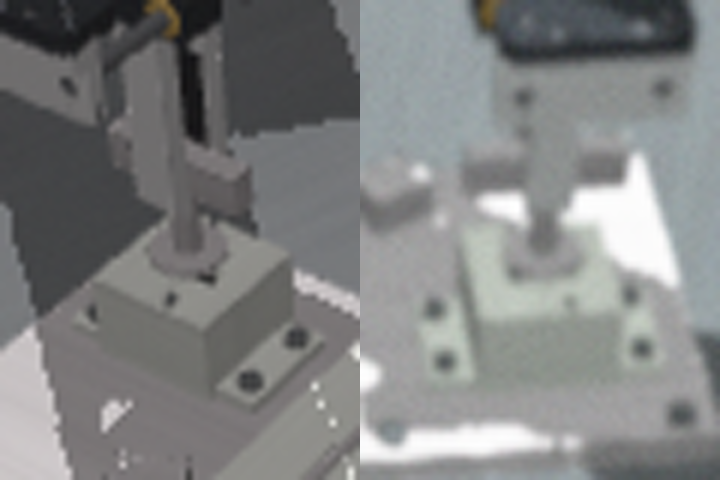

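The key has moved below the barrel-top level: the collar (scene 240,212) is about 6 mm above the face with hardly any force. The barrel slot seems to lie near the keyhole's direction, so I keep going down gently and watch the force.

```bash
python3 -m handwheel '[0,0,0.001,0,0,0, 0,0,0.001,0,0,0, 0,0,0,0,0,0]'
```

```text
time_s: 11.8
tool_pos: [0.5178, -0.1184, 0.0873]
eef_rot: [0.988, 0.153, -0.0, -0.0]
contact_force: [-0.7, 1.8, -1.5]
finger_gap: 0.125
grip_force: 40.0
```

```bash
python3 -m handwheel '[0,0,0.001,0,0,0, 0,0,0.001,0,0,0, 0,0,0,0,0,0]'; python3 -c "
from h import *
print(manip.observe()['wrist_torque'])"
```

```text
time_s: 12.1
tool_pos: [0.5178, -0.1184, 0.0857]
eef_rot: [0.988, 0.153, -0.0, -0.0]
contact_force: [-0.6, 2.5, -1.0]
finger_gap: 0.126
grip_force: 40.0
[ 0.63958848  0.21493726 -0.01036066]
```

```bash
python3 -m handwheel '[0,-0.0004,0.001,0,0,0, 0,0,0.001,0,0,0, 0,0,0,0,0,0]'
```

```text
time_s: 12.4
tool_pos: [0.5178, -0.1183, 0.0843]
eef_rot: [0.988, 0.153, 0.0, 0.0]
contact_force: [-1.0, 2.1, -1.0]
finger_gap: 0.122
grip_force: 40.0
```

```bash
python3 -m handwheel '[0,0,0.0008,0,0,0, 0,0,0.0008,0,0,0, 0,0,0,0,0,0]'
```

```text
time_s: 12.7
tool_pos: [0.5178, -0.1183, 0.0831]
eef_rot: [0.988, 0.153, 0.0, 0.0]
contact_force: [-0.0, 1.8, -1.2]
finger_gap: 0.123
grip_force: 40.0
```

```bash
python3 -m handwheel '[0,0,0.0007,0,0,0, 0,0,0,0,0,0]'
```

```text
time_s: 12.9
tool_pos: [0.5179, -0.1183, 0.0826]
eef_rot: [0.988, 0.153, 0.0, 0.0]
contact_force: [-1.2, 1.6, -0.6]
finger_gap: 0.126
grip_force: 40.0
```

```bash
python3 -m handwheel '[0,0,0.0007,0,0,0, 0,0,0,0,0,0]'
```

```text
time_s: 13.1
tool_pos: [0.5179, -0.1183, 0.0825]
eef_rot: [0.988, 0.153, 0.0, 0.0]
contact_force: [-2.4, 2.2, 1.9]
finger_gap: 0.122
grip_force: 40.0
```

```bash
python3 -m handwheel '[0,0,0.0007,0,0,0, 0,0,0,0,0,0]'
```

```text
time_s: 13.3
tool_pos: [0.518, -0.1182, 0.0825]
eef_rot: [0.988, 0.153, 0.0, 0.0]
contact_force: [-2.3, 3.1, 5.7]
finger_gap: 0.124
grip_force: 40.0
```

```bash
python3 -m handwheel '[0,0,0.0007,0,0,0, 0,0,0,0,0,0]'
```

```text
time_s: 13.5
tool_pos: [0.518, -0.1182, 0.0824]
eef_rot: [0.988, 0.153, 0.0, 0.0]
contact_force: [-4.3, 2.3, 8.2]
finger_gap: 0.121
grip_force: 40.0
```

The collar has seated: TCP is at 0.0825 as predicted for home, and the force rises from there. I ease the push and turn clockwise.

```bash
python3 -m handwheel '[-0.0004,-0.0004,-0.001,0,0,0, 0,0,0,0,0,0, 0,0,0,0,0,0.05, 0,0,0,0,0,0.05, 0,0,0,0,0,0.05, 0,0,0,0,0,0.05, 0,0,0,0,0,0]'; python3 -c "
from h import *
print(manip.observe()['wrist_torque']);go((.5175,-.1186),-54,.0825)"
```

```text
time_s: 14.2
tool_pos: [0.518, -0.1179, 0.0825]
eef_rot: [0.995, 0.101, 0.001, 0.0]
contact_force: [-2.0, 2.8, 4.7]
finger_gap: 0.124
grip_force: 40.0
[0.63564565 0.45892081 0.06843778]
t 14.2 tcp [ 0.518  -0.1179  0.0825] bar 11.57 tilt [ 0.0011  0.     -1.    ] q6 0.98
shift tool frac [-0.0008  0.0007 -0.0001] turn frac 2.1856
```

```bash
python3 -m handwheel '[0,0,0,0,0,0.1, 0,0,0,0,0,0.1, 0,0,0,0,0,0.1, 0,0,0,0,0,0.1, 0,0,0,0,0,0.1, 0,0,0,0,0,0.1, 0,0,0,0,0,0]'; python3 -c "
from h import *
print(manip.observe()['wrist_torque']);go((.5175,-.1186),-54,.0825)"
```

```text
time_s: 14.9
tool_pos: [0.518, -0.1181, 0.0824]
eef_rot: [0.998, -0.056, 0.0, 0.0]
contact_force: [-2.0, 1.9, 5.1]
finger_gap: 0.123
grip_force: 40.0
[0.62037266 0.52891239 0.01709807]
t 14.9 tcp [ 0.518  -0.1181  0.0824] bar -6.46 tilt [ 1.e-03 -3.e-04 -1.e+00] q6 1.3
shift tool frac [-0.0006  0.0007 -0.0001] turn frac 1.5848
```

```bash
python3 -m handwheel '[0,0,0,0,0,0.13, 0,0,0,0,0,0.13, 0,0,0,0,0,0.13, 0,0,0,0,0,0.13, 0,0,0,0,0,0.13, 0,0,0,0,0,0.13, 0,0,0,0,0,0.13, 0,0,0,0,0,0]'; python3 -c "
from h import *
print(manip.observe()['wrist_torque']);go((.5175,-.1186),-54,.0825)"
```

```text
time_s: 15.7
tool_pos: [0.5179, -0.1184, 0.0824]
eef_rot: [0.957, -0.29, 0.001, 0.0]
contact_force: [-1.5, 2.1, 5.4]
finger_gap: 0.127
grip_force: 40.0
[0.41586988 0.59778115 0.01504609]
t 15.7 tcp [ 0.5179 -0.1184  0.0824] bar -33.77 tilt [ 8.e-04 -9.e-04 -1.e+00] q6 1.77
shift tool frac [-0.0003  0.0005 -0.0001] turn frac 0.6743
```

```bash
python3 -m handwheel '[0,0,0,0,0,0.13, 0,0,0,0,0,0.13, 0,0,0,0,0,0.13, 0,0,0,0,0,0.1, 0,0,0,0,0,0.1, 0,0,0,0,0,0.04, 0,0,0,0,0,0]'; python3 -c "
from h import *
print(manip.observe()['wrist_torque']);go((.5175,-.1186),-54,.0825)"
```

```text
time_s: 16.4
tool_pos: [0.5178, -0.1186, 0.0824]
eef_rot: [0.896, -0.443, 0.0, 0.0]
contact_force: [-2.5, 1.3, 5.9]
finger_gap: 0.124
grip_force: 40.0
[0.39788145 0.54857676 0.06745567]
t 16.4 tcp [ 0.5178 -0.1186  0.0824] bar -52.62 tilt [ 5.0e-04 -1.1e-03 -1.0e+00] q6 2.1
shift tool frac [-0.0002  0.0003 -0.0001] turn frac 0.0461
```

```bash
python3 -m handwheel '[0,0,0,0,0,0.02, 0,0,0,0,0,0]'; python3 -c "
from h import *
print(manip.observe()['wrist_torque']);go((.5175,-.1186),-54,.0825)"
```

```text
time_s: 16.6
tool_pos: [0.5178, -0.1186, 0.0824]
eef_rot: [0.894, -0.448, 0.001, 0.0]
contact_force: [-1.7, 1.1, 5.1]
finger_gap: 0.126
grip_force: 40.0
[0.44258301 0.609769   0.1183138 ]
t 16.6 tcp [ 0.5178 -0.1186  0.0824] bar -53.2 tilt [ 5.0e-04 -1.2e-03 -1.0e+00] q6 2.11
shift tool frac [-0.0002  0.0003 -0.0001] turn frac 0.0266
```

```bash
python3 -m handwheel '[0,0,0,0,0,0.02, 0,0,0,0,0,0]'; python3 -c "
from h import *
print(manip.observe()['wrist_torque']);go((.5175,-.1186),-54,.0825)"
```

```text
time_s: 16.8
tool_pos: [0.5178, -0.1186, 0.0824]
eef_rot: [0.892, -0.452, 0.0, 0.0]
contact_force: [-1.8, 0.9, 5.9]
finger_gap: 0.125
grip_force: 40.0
[0.39673678 0.60661043 0.12400867]
t 16.8 tcp [ 0.5178 -0.1186  0.0824] bar -53.8 tilt [ 5.0e-04 -1.2e-03 -1.0e+00] q6 2.12
shift tool frac [-0.0002  0.0003 -0.0001] turn frac 0.0066
```

```bash
python3 -m handwheel '[0,0,0,0,0,0.02, 0,0,0,0,0,0]'; python3 -c "
from h import *
print(manip.observe()['wrist_torque']);go((.5175,-.1186),-54,.0825)"
```

```text
time_s: 17.0
tool_pos: [0.5177, -0.1186, 0.0824]
eef_rot: [0.889, -0.457, 0.0, 0.0]
contact_force: [-2.0, 1.5, 4.6]
finger_gap: 0.123
grip_force: 40.0
[0.38600859 0.65597987 0.07445993]
t 17.0 tcp [ 0.5177 -0.1186  0.0824] bar -54.4 tilt [ 5.0e-04 -1.2e-03 -1.0e+00] q6 2.13
shift tool frac [-0.0002  0.0003 -0.0001] turn frac -0.0135
```

```bash
python3 -m handwheel '[0,0,0,0,0,0.02, 0,0,0,0,0,0]'; python3 -c "
from h import *
print(manip.observe()['wrist_torque']);go((.5175,-.1186),-54,.0825)"
```

```text
time_s: 17.2
tool_pos: [0.5177, -0.1186, 0.0824]
eef_rot: [0.887, -0.462, 0.0, 0.0]
contact_force: [-1.2, 2.1, 5.7]
finger_gap: 0.129
grip_force: 40.0
[0.38905421 0.57213015 0.11997107]
t 17.2 tcp [ 0.5177 -0.1186  0.0824] bar -55.01 tilt [ 4.0e-04 -1.2e-03 -1.0e+00] q6 2.14
shift tool frac [-0.0002  0.0003 -0.0001] turn frac -0.0335
```

```bash
python3 -m handwheel '[0,0,0,0,0,0.02, 0,0,0,0,0,0]'; python3 -c "
from h import *
print(manip.observe()['wrist_torque']);go((.5175,-.1186),-54,.0825)"
```

```text
time_s: 17.4
tool_pos: [0.5177, -0.1186, 0.0824]
eef_rot: [0.885, -0.466, 0.0, 0.0]
contact_force: [-1.5, 1.4, 5.4]
finger_gap: 0.123
grip_force: 40.0
[0.35886147 0.65764704 0.11085813]
t 17.4 tcp [ 0.5177 -0.1186  0.0824] bar -55.6 tilt [ 4.0e-04 -1.2e-03 -1.0e+00] q6 2.15
shift tool frac [-0.0001  0.0003 -0.0001] turn frac -0.0534
```

```bash
python3 -m handwheel '[0,0,0,0,0,0.02, 0,0,0,0,0,0]'; python3 -c "
from h import *
print(manip.observe()['wrist_torque']);go((.5175,-.1186),-54,.0825)"
```

```text
time_s: 17.6
tool_pos: [0.5177, -0.1186, 0.0824]
eef_rot: [0.882, -0.471, 0.0, 0.0]
contact_force: [-1.7, 1.5, 5.2]
finger_gap: 0.122
grip_force: 40.0
[0.40934264 0.62341219 0.08098029]
t 17.6 tcp [ 0.5177 -0.1186  0.0824] bar -56.2 tilt [ 4.0e-04 -1.2e-03 -1.0e+00] q6 2.16
shift tool frac [-0.0001  0.0002 -0.0001] turn frac -0.0734
```

```bash
python3 -m handwheel '[0,0,0,0,0,0.02, 0,0,0,0,0,0]'; python3 -c "
from h import *
print(manip.observe()['wrist_torque']);go((.5175,-.1186),-54,.0825)"
```

```text
time_s: 17.8
tool_pos: [0.5177, -0.1186, 0.0824]
eef_rot: [0.88, -0.476, 0.0, 0.0]
contact_force: [-1.9, 1.0, 5.6]
finger_gap: 0.119
grip_force: 40.0
[0.40558217 0.63377188 0.10117173]
t 17.8 tcp [ 0.5177 -0.1186  0.0824] bar -56.8 tilt [ 3.0e-04 -1.2e-03 -1.0e+00] q6 2.18
shift tool frac [-0.0002  0.0002 -0.0001] turn frac -0.0935
```

```bash
python3 -m handwheel '[0,0,0,0,0,0.02, 0,0,0,0,0,0]'; python3 -c "
from h import *
print(manip.observe()['wrist_torque']);go((.5175,-.1186),-54,.0825)"
```

```text
time_s: 18.0
tool_pos: [0.5177, -0.1186, 0.0824]
eef_rot: [0.877, -0.48, 0.0, 0.0]
contact_force: [-1.4, 1.7, 5.0]
finger_gap: 0.122
grip_force: 40.0
[0.39725617 0.60918023 0.09897536]
t 18.0 tcp [ 0.5177 -0.1186  0.0824] bar -57.4 tilt [ 3.0e-04 -1.2e-03 -1.0e+00] q6 2.19
shift tool frac [-0.0001  0.0002 -0.0001] turn frac -0.1134
```

```bash
python3 -m handwheel '[0,0,0,0,0,0.02, 0,0,0,0,0,0.02, 0,0,0,0,0,0]'; python3 -c "
from h import *
print(manip.observe()['wrist_torque']);go((.5175,-.1186),-54,.0825)"
```

```text
time_s: 18.3
tool_pos: [0.5177, -0.1186, 0.0824]
eef_rot: [0.872, -0.489, 0.0, 0.0]
contact_force: [-3.0, 0.8, 6.0]
finger_gap: 0.125
grip_force: 40.0
[0.36625882 0.65426796 0.04743144]
t 18.3 tcp [ 0.5177 -0.1186  0.0824] bar -58.6 tilt [ 3.0e-04 -1.2e-03 -1.0e+00] q6 2.21
shift tool frac [-0.0002  0.0002 -0.0001] turn frac -0.1534
```

```bash
python3 -m handwheel '[0,0,0,0,0,0.02, 0,0,0,0,0,0]'; python3 -c "
from h import *
print(manip.observe()['wrist_torque']);go((.5175,-.1186),-54,.0825)"
```

```text
time_s: 18.5
tool_pos: [0.5177, -0.1186, 0.0824]
eef_rot: [0.869, -0.494, 0.0, 0.0]
contact_force: [-2.0, 0.8, 5.5]
finger_gap: 0.126
grip_force: 40.0
[0.43575415 0.61883133 0.04624519]
t 18.5 tcp [ 0.5177 -0.1186  0.0824] bar -59.2 tilt [ 4.0e-04 -1.2e-03 -1.0e+00] q6 2.22
shift tool frac [-0.0001  0.0002 -0.0001] turn frac -0.1733
```

```bash
python3 - <<'E'
from h import *
o,t,Rm=tcp();ms=[]
def c(i,x,y,W,H,k): return cv2.resize(i[y:y+H,x:x+W],(W*k,H*k),interpolation=cv2.INTER_CUBIC)
for n,W in(("scene",44),("side",44),("wrist",44)):
    d=grab(n,"pics/%s6.png"%n)
    p=proj(d,[[.5177,-.1186,.085 if n!="wrist" else .07]])[0].astype(int)
    x,y=p[0]-22,p[1]-34
    if n=="wrist": k=3;W,H=88,200;x,y=p[0]-44,p[1]-120
    else: k=6;H=100-33;
    x=max(x,0);y=max(y,0);print(n,x,y,k)
    i=c(d["img"],x,y,W,H,k)[:400]; i=np.pad(i,((0,400-i.shape[0]),(0,0),(0,0)));ms.append(i)
m=np.hstack(ms);print(m.shape);cv2.imwrite("pics/m6.png",m)
E
```

```text
scene 217 170 6
side 285 159 6
wrist 231 135 3
(400, 792, 3)
```

View pics/m6.png

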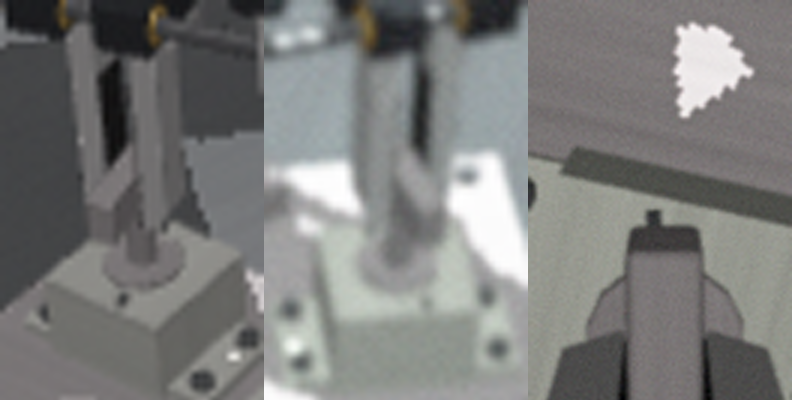

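The picture shows the bar held square with the collar concentric. The visible mark (653,218) is a few degrees to the left of the bar's line, so the bar is leading the barrel by the slot's play. I carry on gently until I feel the stop, then settle back in line.

```bash
python3 -m handwheel '[0,0,0,0,0,0.02, 0,0,0,0,0,0]'; python3 -c "
from h import *
print(manip.observe()['wrist_torque']);go((.5175,-.1186),-54,.0825)"
```

```text
time_s: 18.85
tool_pos: [0.5177, -0.1186, 0.0824]
eef_rot: [0.867, -0.499, 0.0, 0.0]
contact_force: [-1.1, 1.9, 5.4]
finger_gap: 0.123
grip_force: 40.0
[0.38089899 0.71798735 0.10906327]
t 18.85 tcp [ 0.5177 -0.1186  0.0824] bar -59.8 tilt [ 3.0e-04 -1.2e-03 -1.0e+00] q6 2.23
shift tool frac [-0.0001  0.0002 -0.0001] turn frac -0.1935
```

```bash
python3 -m handwheel '[0,0,0,0,0,0.02, 0,0,0,0,0,0]'; python3 -c "
from h import *
print(manip.observe()['wrist_torque']);go((.5175,-.1186),-54,.0825)"
```

```text
time_s: 19.05
tool_pos: [0.5177, -0.1186, 0.0824]
eef_rot: [0.864, -0.503, 0.0, 0.0]
contact_force: [-3.7, 0.8, 4.8]
finger_gap: 0.123
grip_force: 40.0
[0.37375431 0.64716796 0.09780812]
t 19.05 tcp [ 0.5177 -0.1186  0.0824] bar -60.4 tilt [ 2.0e-04 -1.2e-03 -1.0e+00] q6 2.24
shift tool frac [-0.0001  0.0002 -0.0001] turn frac -0.2134
```

```bash
python3 -m handwheel '[0,0,0,0,0,0.02, 0,0,0,0,0,0]'; python3 -c "
from h import *
print(manip.observe()['wrist_torque']);go((.5175,-.1186),-54,.0825)"
```

```text
time_s: 19.25
tool_pos: [0.5176, -0.1186, 0.0824]
eef_rot: [0.862, -0.508, 0.0, 0.0]
contact_force: [-2.2, 1.5, 5.5]
finger_gap: 0.127
grip_force: 40.0
[0.38478439 0.6450826  0.12265039]
t 19.25 tcp [ 0.5176 -0.1186  0.0824] bar -61.0 tilt [ 2.0e-04 -1.2e-03 -1.0e+00] q6 2.25
shift tool frac [-0.0001  0.0002 -0.0001] turn frac -0.2333
```

```bash
python3 -m handwheel '[0,0,0,0,0,0.02, 0,0,0,0,0,0]'; python3 -c "
from h import *
print(manip.observe()['wrist_torque']);go((.5175,-.1186),-54,.0825)"
```

```text
time_s: 19.45
tool_pos: [0.5176, -0.1186, 0.0824]
eef_rot: [0.859, -0.512, 0.0, 0.0]
contact_force: [-2.8, 1.1, 6.0]
finger_gap: 0.128
grip_force: 40.0
[0.4233341  0.65226685 0.07017482]
t 19.45 tcp [ 0.5176 -0.1186  0.0824] bar -61.6 tilt [ 2.0e-04 -1.2e-03 -1.0e+00] q6 2.26
shift tool frac [-0.0001  0.0001 -0.0002] turn frac -0.2533
```

```bash
python3 -m handwheel '[0,0,0,0,0,0.02, 0,0,0,0,0,0]'; python3 -c "
from h import *
print(manip.observe()['wrist_torque']);go((.5175,-.1186),-54,.0825)"
```

```text
time_s: 19.65
tool_pos: [0.5176, -0.1186, 0.0824]
eef_rot: [0.856, -0.516, 0.0, 0.001]
contact_force: [-1.7, 1.9, 7.0]
finger_gap: 0.127
grip_force: 40.0
[0.38387806 0.64808641 0.12437483]
t 19.65 tcp [ 0.5176 -0.1186  0.0824] bar -62.19 tilt [ 2.0e-04 -1.3e-03 -1.0e+00] q6 2.27
shift tool frac [-0.0001  0.0001 -0.0001] turn frac -0.2731
```

```bash
python3 -m handwheel '[0,0,0,0,0,0.03, 0,0,0,0,0,0]'; python3 -c "
from h import *
print(manip.observe()['wrist_torque']);go((.5175,-.1186),-54,.0825)"
```

```text
time_s: 19.85
tool_pos: [0.5176, -0.1186, 0.0824]
eef_rot: [0.852, -0.523, 0.0, 0.001]
contact_force: [-2.2, 0.2, 5.1]
finger_gap: 0.126
grip_force: 40.0
[0.48627212 0.74629317 0.20375441]
t 19.85 tcp [ 0.5176 -0.1186  0.0824] bar -63.08 tilt [ 2.0e-04 -1.3e-03 -1.0e+00] q6 2.28
shift tool frac [-0.0001  0.0001 -0.0001] turn frac -0.3027
```

```bash
python3 -m handwheel '[0,0,0,0,0,0.03, 0,0,0,0,0,0]'; python3 -c "
from h import *
print(manip.observe()['wrist_torque']);go((.5175,-.1186),-54,.0825)"
```

```text
time_s: 20.05
tool_pos: [0.5176, -0.1186, 0.0824]
eef_rot: [0.848, -0.53, 0.0, 0.001]
contact_force: [-3.1, 0.9, 5.2]
finger_gap: 0.122
grip_force: 40.0
[0.39490133 0.68434819 0.32465652]
t 20.05 tcp [ 0.5176 -0.1186  0.0824] bar -63.96 tilt [ 0.     -0.0014 -1.    ] q6 2.3
shift tool frac [-0.0001  0.0001 -0.0001] turn frac -0.3321
```

The stop is felt: torque rises to 0.32 N m. I go back within the slot's play to line up with the marks, with the push taken off.

```bash
python3 -m handwheel '[0,0,-0.001,0,0,0, 0,0,0,0,0,-0.07, 0,0,0,0,0,-0.07, 0,0,0,0,0,-0.07, 0,0,0,0,0,-0.07, 0,0,0,0,0,-0.02, 0,0,0,0,0,0]'; python3 -c "
from h import *
print(manip.observe()['wrist_torque']);go((.5175,-.1186),-54.5,.0825)"
```

```text
time_s: 20.75
tool_pos: [0.5176, -0.1184, 0.0824]
eef_rot: [0.887, -0.462, 0.0, 0.0]
contact_force: [-1.0, 0.1, 1.7]
finger_gap: 0.123
grip_force: 40.0
[ 0.08268217  0.24046217 -0.00598206]
t 20.75 tcp [ 0.5176 -0.1184  0.0824] bar -55.01 tilt [ 3.e-04 -7.e-04 -1.e+00] q6 2.14
shift tool frac [ 0.0002  0.0002 -0.0001] turn frac -0.017
```

```bash
python3 -m handwheel '[0,0,0,0,0,0, 0,0,0,0,0,0, 0,0,0,0,0,0]' 1 5
python3 -m handwheel '[0,0,0,0,0,0, 0,0,0,0,0,0, 0,0,0,0,0,0, 0,0,0,0,0,0, 0,0,0,0,0,0, 0,0,0,0,0,0, 0,0,0,0,0,0, 0,0,0,0,0,0]' 0.4
python3 -m handwheel '[0,0,-0.01,0,0,0, 0,0,-0.02,0,0,0, 0,0,-0.03,0,0,0, 0,0,-0.04,0,0,0, 0,0,-0.04,0,0,0, 0,0,-0.02,0,0,0, 0,0,0,0,0,0, 0,0,0,0,0,0]'
python3 - <<'E'
from h import *
d=grab("wrist","pics/w7.png");grab("side","pics/side7.png");grab("scene","pics/scene7.png")
p=proj(d,[[.5177,-.1186,.11]])[0];print(p)
go((.5175,-.1186),-54.5,.25)
g=cv2.cvtColor(d["img"],cv2.COLOR_BGR2GRAY)
# bar edges: row-wise strongest gradients around bar
for y in range(int(p[1])-30,int(p[1])+31,6):
    r=g[y,int(p[0])-25:int(p[0])+26].astype(int);print(y,r.tolist())
E
```

```text
time_s: 21.05
tool_pos: [0.5175, -0.1182, 0.0824]
eef_rot: [0.887, -0.462, 0.0, 0.0]
contact_force: [0.3, -0.3, -0.9]
finger_gap: 0.127
grip_force: 5.0
time_s: 21.85
tool_pos: [0.5174, -0.118, 0.0826]
eef_rot: [0.887, -0.461, -0.0, -0.0]
contact_force: [0.4, 0.2, -0.7]
finger_gap: 0.6
grip_force: 0.0
time_s: 22.65
tool_pos: [0.5173, -0.1179, 0.2026]
eef_rot: [0.887, -0.461, 0.0, -0.0]
contact_force: [0.1, -0.1, -0.4]
finger_gap: 0.599
grip_force: 0.0
[275.64768634 220.15010972]
t 22.8 tcp [ 0.5163 -0.1176  0.2009] bar -54.96 tilt [-0.003   0.0012 -1.    ] q6 2.14
shift tool frac [ 0.0018 -0.0003 -0.0655] turn frac -0.0153
190 [253, 255, 255, 255, 255, 248, 190, 175, 192, 171, 168, 175, 173, 177, 174, 174, 175, 174, 162, 125, 120, 133, 139, 142, 139, 140, 136, 143, 140, 142, 141, 140, 134, 122, 133, 166, 177, 171, 171, 169, 172, 171, 173, 169, 174, 171, 172, 169, 169, 172, 173]
196 [168, 167, 162, 166, 174, 168, 171, 169, 170, 168, 172, 176, 161, 126, 114, 124, 133, 134, 126, 161, 243, 255, 253, 254, 255, 255, 254, 210, 153, 139, 141, 136, 134, 111, 112, 132, 141, 139, 128, 124, 139, 
[... 1689 characters left out ...]
 129, 130, 130, 124, 108, 119, 124, 132, 130, 130, 130, 132, 128, 131, 127, 128, 125, 121, 119, 136, 163, 166, 161, 161, 162, 162, 160, 163, 162, 160, 162, 165, 154, 137, 129, 132]
244 [251, 249, 250, 249, 249, 249, 248, 248, 248, 247, 248, 247, 248, 250, 251, 243, 158, 124, 119, 106, 116, 125, 124, 130, 130, 128, 127, 131, 129, 127, 123, 125, 120, 117, 114, 126, 130, 128, 129, 132, 123, 128, 133, 125, 128, 128, 128, 129, 126, 124, 127]
250 [124, 120, 118, 118, 119, 116, 119, 119, 112, 109, 120, 130, 148, 164, 187, 225, 249, 252, 233, 163, 118, 123, 124, 132, 126, 131, 124, 128, 125, 130, 126, 122, 123, 111, 105, 122, 133, 126, 130, 135, 129, 133, 129, 130, 132, 129, 131, 122, 130, 131, 130]
```

The bar's edges stay at constant columns in the tool-aligned wrist view, so the key stands at −55°, between the marks (−54°) and the stop (−55.7°). The gripper is clear.

```bash
python3 -c "
from station import manip
print(manip.sign_off())"
```

```text
the job is handed in; nothing more can be done
None
```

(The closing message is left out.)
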